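# Shut the tagged water valve in the bench valve box

## Robot

A 7-joint arm with a two-finger parallel gripper is mounted at the origin on the work surface; the furniture and walls round the work are solid. World frame = base frame: x ahead of the robot, y to its left, z up, the work surface at z = 0. Lengths are in m, angles in rad, forces in N, time in s.
With the tool pointing down it reaches from about 0.4 to 0.875 m from the base axis. Payload 19.3 kg.
Tool frame: the origin (TCP) lies between the finger pads; the fingertips stand 17 mm ahead of it and the grasp point (between the pads) lies 2 mm behind it (bot.tips_ahead is the z of the fingertips in the tool frame, in m); z points along the fingers, y is the direction in which the jaws open and shut (so a half turn about z gives the same grasp; the last joint's range is limited). The gripper opens to 85 mm and grips with 20 to 120 N. Pads are 22 mm wide; open, the fingers measure 114 mm over their backs; the gripper's body (76 mm by 85 mm) begins 54 mm behind the grasp point. The pads swing forward as they close: fully open they stand 13 mm farther back than shut.
Start: joints at [-0.07, 0.521, -0.036, 1.599, 0.021, 1.021, -0.113], TCP at [0.625, -0, 0.248] pointing down, gripper open.
Joint ranges: [-2.91, 2.91], [-0.3, 2.13], [-1.5, 1.42], [0.17, 2.43], [-1.26, 4.41], [0.16, 1.93], [-2.52, 2.52]. Speed limits (rad/s): [1.89, 1.89, 2.39, 2.39, 3.01, 3.01, 3.01].

## Interface

Orientations are given as [roll, pitch, yaw] about the fixed x, y, z axes, in that order (R = Rz(yaw) Ry(pitch) Rx(roll)).
In Python, from workcell import telemetry, cams, job, bot gives the robot as it stands.
- The arm moves only by the tool arm_command, never from a script. Its argument "deltas" is a list of rows, each a list of 7 numbers: the opening, from -1 (shut) to 1 (fully open), so that 0 is half open, then the shift along the tool's x, y, z normalised to -1 to 1, where 1 is 150 mm, then the turn, a rotation vector about the tool's x, y, z normalised to -1 to 1, where 1 is 45 degrees. In form: [[hand, tx, ty, tz, rx, ry, rz], ...]. A call has 1 to 8 rows; each row is the pose to reach, as a shift and turn from the pose commanded when the call began, along the tool's axes at that moment; what a row does not reach only later rows make up. A row lasts 1/8 s, in which the tool goes at most 62.5 mm and 10.7 degrees, less where a joint would pass 70% of its speed; a pose out of reach is approached as far as the arm can. A call with a number of a shift or a turn outside -1 to 1 is refused whole. A call with a gripper value outside its range is refused whole. The fingers move at their own pace and stop on an object; "newtons" is the grip in N (left out, the last holds). Time passes only in rows, so rows that repeat a pose let the fingers close. It gives the time, the measured TCP pose, the force and the opening at its end, in the units of the state.
- telemetry.observe(): the state, without advancing time (a new reading comes with each control period).
- cams.grab_frame(name): name is "scene" or "side" or "wrist"; returns the picture (384x512x3 uint8, blue, green, red); there is no depth.
- cams.get_calibration(name): a dict with "fx", "fy", "cx", "cy" (pixels), "R" (3x3) and "t" (3): a world point X has camera coordinates R X + t. Camera axes: x right, y down, z forward; pixel columns grow to the right and rows downward; lengths in m; the calibration is good to about 2 mm. A picture is of the moment at which its call begins: read the wrist's pose just before it. get_calibration takes no time and is no camera call; for the wrist camera it gives the pose at the moment of the call.
- job.job_done(): hands the job in, once; it reports no verdict.
The state is a dict: "clock": time; "qpos": joint angles; "qd": joint speeds; "joint_efforts": joint torques, N m; "position": TCP position; "tool_rot": TCP orientation; "force": force on the tool from outside, world axes, zero at the start; "moment": the same for the moment, N m; "grip_width": finger opening in m.
Only numpy, scipy, OpenCV 4.12 (cv2) and the standard library are available. Lean on these libraries where they do the work, as an engineer would, in place of code of your own. Each camera call takes 0.05 s, during which the arm holds its last target.

## Task

Shut off the tagged water outlet in the bench valve box: slide the box's cover all the way aside to its stop, push the lever of the tagged valve (the one with a round disc under its handle nut) clockwise until it stands square across its pipe, and slide the cover back fully shut so that brick dust stays out. Only push with the fingertips or the outside of the fingers: do not lift the cover, leave the other valve open and leave the tools and other things lying round the box where they are.

Things in the scene. Friction and masses are not known exactly. Their poses are not given: they have to be found in the camera images.
- valve_box: Grey steel valve box bolted to the bench, 256 x 280 mm (its x, y), flat top 80 mm above the bench, guide strips along both x sides and 5 mm stops at both y ends rising to 88 mm. Origin: centre of its underside, on the bench; yaw within 0.3 rad. Its -y half is an open well, its +y half a closed deck on which the cover parks. Brass hose tails stick 38 mm out at -y, a pipe union 46 mm at +y.
- well (a point): Centre of the well's mouth, 80 mm above the bench; axes as the box's. The well measures inside 220 mm (box x) by 120 mm (box y); its floor is 12 mm above the bench. Two 17 mm pipes, centred 26 mm above the bench, cross it along the box's y at x = -52 and +38 mm from this point, each with a ball valve whose turning axis is at y = -22 mm from this point; valve bodies reach 48 mm, lever nuts 64 mm above the bench.
- cover_lug (a point): Middle of the upright lug at the centre of the cover, 95 mm above the bench; axes as the box's. The lug is 70 mm long (box x), 6 mm thick (box y), its top 106 mm above the bench. In the box's frame it is at y = -67 mm with the cover shut against its stop (it starts there or up to 22 mm ajar) and at y = +67 mm against the open stop.
- cover: The loose flat steel cover plate, 238 mm (box x) x 134 mm (box y) x 4 mm, 0.7 kg give or take 25 %, lying on the box top between the guide strips with 2 mm play a side; it slides along the box's y and needs about 3 to 9 N. Origin: centre of its underside, 80 mm above the bench.
- tagged_handle (a joint): Lever angle of the tagged valve, rad: 0 = open, lever along its pipe, pointing to the box's +y; 1.571 = shut, lever square across the pipe, pointing to the box's +x; clockwise from above shuts it. It starts between 0 and 0.15, stays where it is left (stiff, about 0.1 N m, some 2 N at the sleeve) and has stops at both ends.
- tagged_axis (a point): Point on the tagged valve's turning axis, 53.5 mm above the bench. This valve may be at either place in the well, hidden until the cover is open. Its lever: a flat steel strip with a black sleeve, 26 to 60 mm from the axis, 16 mm wide, 48 to 59 mm above the bench. The tag: a plain round steel disc, 40 mm across, flat on top of the lever under its nut, centred on the axis. The other valve has none.
- tagged_grip (a point): Middle of the black sleeve of the tagged lever, 45 mm from its axis, 53.5 mm above the bench; moves with the lever.
- plain_handle (a joint): Lever angle of the other valve, which has the same lever without a disc; same meaning of the values. It starts open, between 0 and 0.15, and is to stay open.
- plain_axis (a point): Point on the turning axis of the other valve, 90 mm from the tagged one along the box's x, 53.5 mm above the bench.
- enamel_cup: Loose blue-grey enamel mug, 70 mm across, 78 mm high, beside the box on its +y side. Origin: centre of its underside.
- wedge1: Loose hardwood wedge 36 x 130 x 28 mm, beside the box on its -y side. Origin: centre of its underside.
- folding_rule: Loose folded wooden rule 22 x 204 x 16 mm, before the box (its -x side). Origin: centre of its underside.
- hammer: Loose mason's hammer, 298 x 121 x 30 mm, lying to the left of the box. Origin: centre of its underside.
- chisel1: Loose pointed chisel, 21 x 192 x 21 mm, to the right. Origin: centre of its underside.
- chisel3: Loose chisel, 21 x 152 x 21 mm, at the right rear. Origin: centre of its underside.

How it is judged:
On the way, in this order (a step that is already met when the one before it is completed fails the run):
1. the cover is slid aside, to within 20 mm of its open stop (y of cover_lug in the frame of valve_box above 0.047 m), for 0.2 s.
2. the tagged lever is pushed shut, within about 7 degrees of square to its pipe (value of joint tagged_handle above 1.45 rad), for 0.2 s.
3. the cover is slid back shut, to within 8 mm of its closed stop (y of cover_lug in the frame of valve_box below -0.059 m), for 0.2 s.
At the end, for the whole second after the job is handed in: The tagged lever stands across its pipe (joint over 1.45 rad of 1.571), the other valve is still open (under 0.35 rad), and the cover lies flat in its guides, shut to within 8 mm of its closed stop (value of joint tagged_handle above 1.45 rad and value of joint plain_handle below 0.35 rad and y of cover_lug in the frame of valve_box below -0.059 m and height (world z) of cover_lug between 0.09 and 0.1 m and angle between cover_lug's own z axis and vertical below 0.05 rad and linear speed of cover below 0.01 m/s and velocity of joint tagged_handle between -0.05 and 0.05 rad/s); the robot touches nothing.
It fails at once if the cover is lifted or tipped out of its guides (height (world z) of cover_lug above 0.12 m or angle between cover_lug's own z axis and vertical above 0.3 rad).
It fails at once if the other valve's lever is turned (over 0.4 rad) (value of joint plain_handle above 0.4 rad).
It fails at once if the mug, wedge, rule, hammer or a loose chisel is moved by more than 30 mm (distance of any of enamel_cup, wedge1, folding_rule, hammer, chisel1, chisel3 from where it was at the start of the episode above 0.03 m).
It also fails if it takes over 51 s, if anything falls off the work surface, if the arm or the gripper's body presses on something with over 40 N, if the wrist force passes 120 N, or if a joint passes its speed limit or range.

## Working session

There is one attempt and no reset: what is moved stays moved. The work goes in short steps, Python scripts to look and compute and a tool call to move; the robot and the scene stay as the last step left them, time stands still between calls to the robot, and variables do not carry over. Pictures are saved under pics/ and viewed, and the job is handed in when it is done.

Besides the shell and the picture viewer there is one more tool, called after "Call:" by a JSON object that holds its "fn" and its "kwargs". arm_command: Moves the arm, as the interface text tells. Its arguments: {"type":"object","properties":{"deltas":{"type":"array","items":{"type":"array","items":{"type":"number"}}},"newtons":{"type":"number"}},"required":["deltas"]}

```bash
ls; mkdir -p pics; python3 - <<'E'
from workcell import telemetry, cams, job, bot
import cv2
s=telemetry.observe(); print(s)
for n in ["scene","side","wrist"]:
    c=cams.get_calibration(n); print(n,c)
    cv2.imwrite(f"pics/{n}0.png",cams.grab_frame(n))
print(bot.tips_ahead)
E
```

```text
pics
{'clock': 0.0, 'qpos': array([-0.07022077,  0.52202159, -0.03635678,  1.59999385,  0.02122861,
        1.02109351, -0.1127912 ]), 'qd': array([-0.0020266 , -0.00036529, -0.00043643, -0.00087034, -0.00190954,
       -0.00013583, -0.00151076]), 'joint_efforts': array([-4.24098413e-03, -9.27110124e+01,  1.97758444e+00, -3.69928443e+01,
        1.76317629e-02,  8.19846697e-03, -6.58496788e-05]), 'position': array([ 6.24687813e-01, -1.27410090e-05,  2.47725743e-01]), 'tool_rot': array([-3.14046591e+00,  8.99710242e-05,  1.57085616e+00]), 'force': array([-0.31356048, -0.19104427,  0.99234167]), 'moment': array([ 0.02712747, -0.02758456, -0.06004329]), 'grip_width': 0.08524289197838575}
scene {'fx': 487.4639210737008, 'fy': 487.4639210737008, 'cx': 252.035784575258, 'cy': 189.68727234623205, 'R': array([[ 0.84582975, -0.53291732, -0.02389912],
       [-0.31125186, -0.45663331, -0.83343164],
       [ 0.43323702,  0.71237992, -0.55210554]]), 't': array([-0.39278613,  0.24166871,  1.58061541])}
side {'fx': 498.29863636346573, 'fy': 498.29863636346573, 'cx': 259.42647030495044, 'cy': 181.12401509636953, 'R': array([[-0.12698632, -0.99189227, -0.00491851],
       [-0.77143284,  0.10187674, -0.6281023 ],
       [ 0.6235109 , -0.0759661 , -0.77811523]]), 't': array([0.12013536, 0.44795156, 1.49663648])}
wrist {'fx': 306.40201350985365, 'fy': 306.40201350985365, 'cx': 257.4903907029074, 'cy': 193.5518866906182, 'R': array([[ 9.99999361e-01, -7.33837079e-04, -8.59872541e-04],
       [-4.77519149e-04, -9.63672603e-01,  2.67085915e-01],
       [-1.02463316e-03, -2.67085333e-01, -9.63672338e-01]]), 't': array([-0.62442617, -0.03511499,  0.37839369])}
0.017
```

View pics/scene0.png

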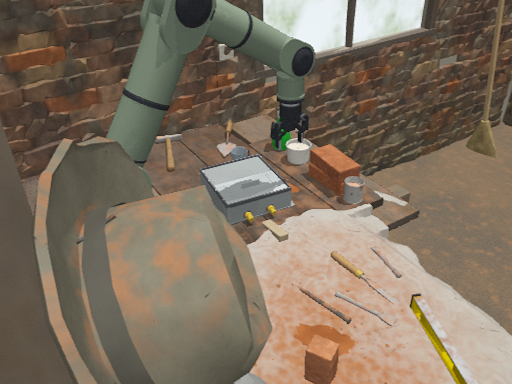

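View pics/side0.png

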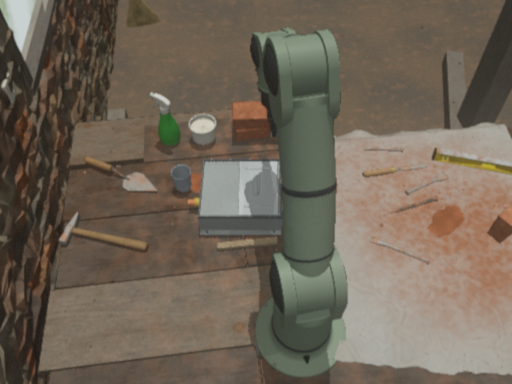

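View pics/wrist0.png

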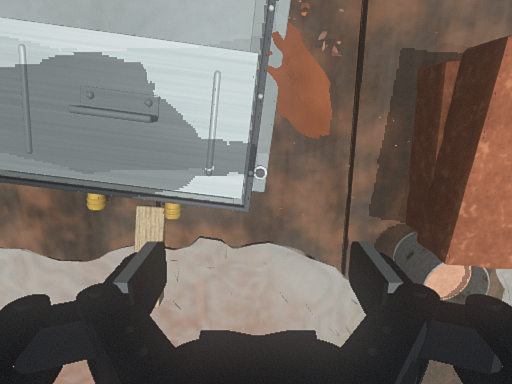

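The wrist view shows the cover with its lug near (115,112), the -y front edge near row 180–210 and the hose tails at (95,200) and (172,210). I'll zoom in for accurate pixel positions.

```bash
python3 - <<'E'
import cv2
i=cv2.imread("pics/wrist0.png")
cv2.imwrite("pics/w0z.png",cv2.resize(i[0:225,0:300],None,fx=2.66,fy=2.66,interpolation=cv2.INTER_CUBIC))
i=cv2.imread("pics/side0.png")
cv2.imwrite("pics/s0z.png",cv2.resize(i[140:260,160:320],None,fx=4.9,fy=4.9,interpolation=cv2.INTER_CUBIC))
E
```

```text
(no output)
```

View pics/w0z.png

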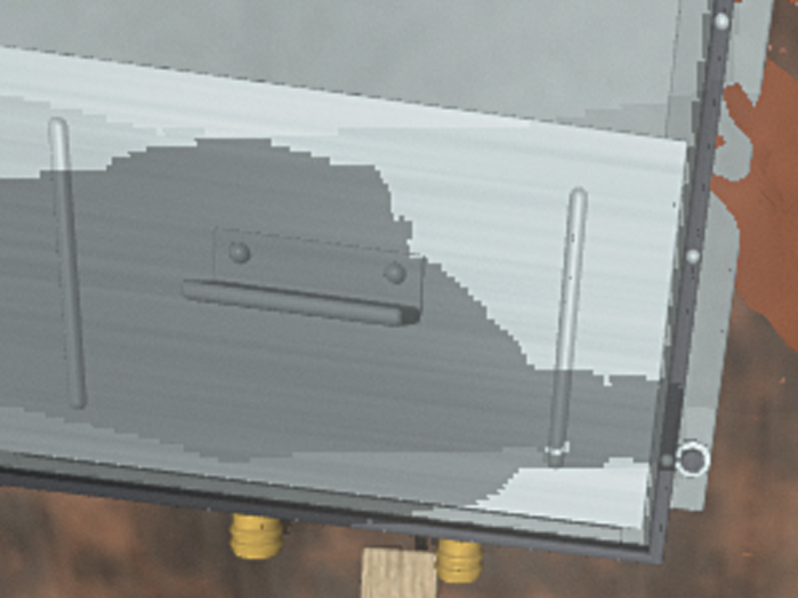

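View pics/s0z.png

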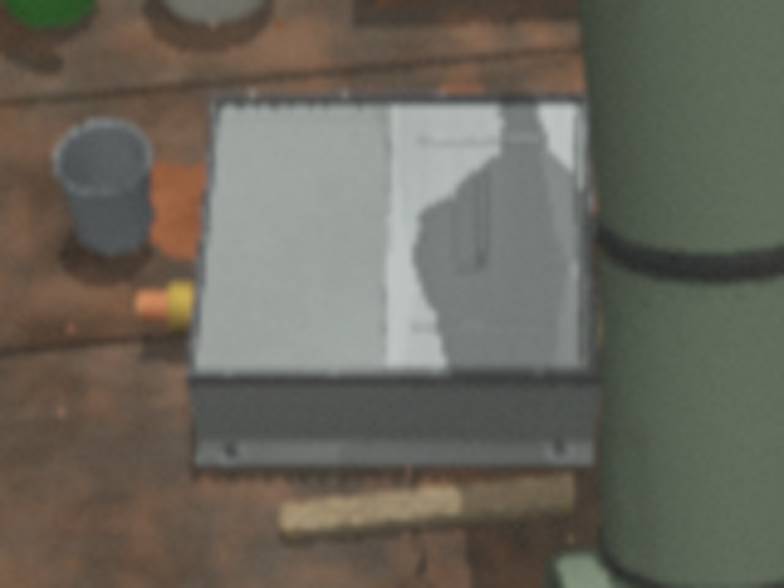

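```bash
cat > h.py <<'E'
import numpy as np
def ray(c,px,z):
    d=c["R"].T@np.array([(px[0]-c["cx"])/c["fx"],(px[1]-c["cy"])/c["fy"],1.]); o=-c["R"].T@c["t"]
    return o+d*(z-o[2])/d[2]
E
python3 - <<'E'
from h import *
from workcell import cams
c=cams.get_calibration("wrist"); k=2.66
P=lambda u,v,z:ray(c,(u/k,v/k),z)
A=P(663,561,.088);B=P(0,486,.088);C=P(734,0,.088)
print(A,B,C,'yaw',np.arctan2(*(A-B)[1::-1]),np.arctan2(*(C-A)[1::-1])-np.pi/2)
yaw=(np.arctan2(*(A-B)[1::-1])+np.arctan2(*(C-A)[1::-1])-np.pi/2)/2
ex=np.array([np.cos(yaw),np.sin(yaw),0]);ey=np.array([-np.sin(yaw),np.cos(yaw),0])
O=A-128*ex/1000+.140*ey;print("yaw",yaw,"O",O)
c2=cams.get_calibration("side")
for n,p in [("lugL",P(184,287,.106)),("lugR",P(418,314,.106)),("plateback",P(360,96,.084)),("plate back R",P(686,142,.084))]: print(n,p,(p-O)@ex,(p-O)@ey)
for u,v,x,y in [(213,98,.128,.14),(190,376,-.128,.14),(600,378,-.128,-.14)]:
    p=ray(c2,(160+u/4.9,140+v/4.9),.088);print((p-O)@ex-x,(p-O)@ey-y)
E
```

```text
[ 0.61645237 -0.03006294  0.088     ] [ 0.37781363 -0.00145773  0.088     ] [0.63987033 0.15291512 0.088     ] yaw -0.11929905618525684 -0.12729038567257667
yaw -0.1232947209289168 O [0.5066416  0.12461606 0.088     ]
lugL [0.46619221 0.06748325 0.106     ] -0.0331159900240597 -0.061673672894499924
lugR [0.53949158 0.05913507 0.106     ] 0.040653636393651056 -0.06094393545351266
plateback [0.51977962 0.12687058 0.084     ] 0.012761020480431777 0.0038531480955161347
plate back R [0.62500587 0.11310636 0.084     ] 0.1188812397682057 0.003134417875265613
-0.009683387246354286 -0.0055613480165298546
-0.003968365442851507 -0.006644826567139717
-0.007677605482376254 -0.003890937219991897
```

Box: yaw about -0.123, centre about (0.504, 0.122), lug about (0.503, 0.063), so only slightly ajar. I'll shut the fingers and come down on the lug's -y side.

Call:
{"fn": "arm_command", "kwargs": {"deltas": [[-1, 0.08, -0.3, 0.2, 0, 0, 0.1], [-1, 0.15, -0.6, 0.4, 0, 0, 0.157], [-1, 0.15, -0.847, 0.5, 0, 0, 0.157], [-1, 0.15, -0.847, 0.5, 0, 0, 0.157], [-1, 0.15, -0.847, 0.6, 0, 0, 0.157], [-1, 0.15, -0.847, 0.75, 0, 0, 0.157], [-1, 0.15, -0.847, 0.75, 0, 0, 0.157], [-1, 0.15, -0.847, 0.75, 0, 0, 0.157]]}}

```text
clock: 1.15
position: [0.4985, 0.0225, 0.136]
tool_rot: [3.141, -0.0, 1.447]
force: [0.4, 0.3, -0.9]
grip_width: 0.0002
```

```bash
python3 - <<'E'
from workcell import telemetry, cams
import cv2
s=telemetry.observe(); print({k:s[k] for k in ["clock","position","tool_rot","force","grip_width"]})
for n in ["wrist","side","scene"]: cv2.imwrite(f"pics/{n}1.png",cams.grab_frame(n))
i=cv2.imread("pics/scene1.png")
cv2.imwrite("pics/s1z.png",cv2.resize(i[110:240,180:330],None,fx=4.5,fy=4.5,interpolation=cv2.INTER_CUBIC))
E
```

```text
{'clock': 1.15, 'position': array([0.49847546, 0.02245638, 0.1359651 ]), 'tool_rot': array([ 3.14140437e+00, -4.85682231e-05,  1.44724590e+00]), 'force': array([ 0.4202057 ,  0.30508391, -0.94823891]), 'grip_width': 0.00023199154311010308}
```

View pics/wrist1.png

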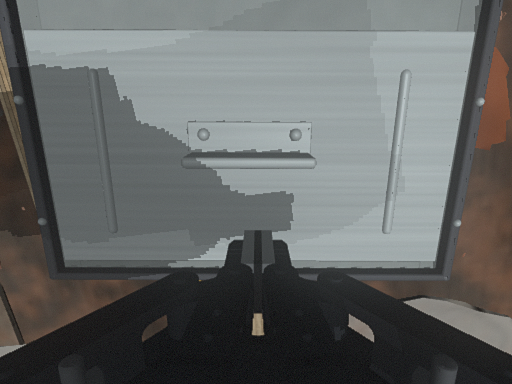

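View pics/s1z.png

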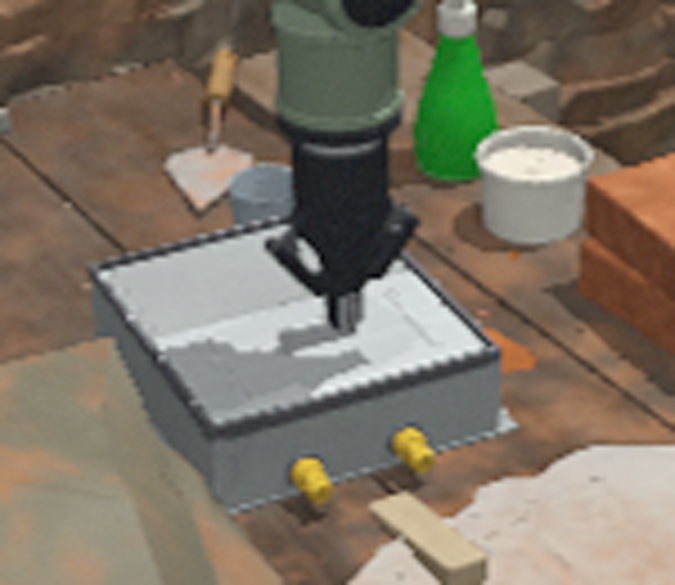

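The wrist view shows the box square in the picture, with the lug top at (183–316,162) and the front corners at (50,279) and (449,278). The shut fingers are in front of the lug at (258,240). I'll refine the box frame from this view.

```bash
python3 - <<'E'
from h import *
from workcell import cams
c=cams.get_calibration("wrist")
P=lambda u,v,z:ray(c,(u,v),z)
A=P(50,279,.088);B=P(449,278.5,.088)
yaw=np.arctan2(*(B-A)[1::-1]);print(yaw,np.linalg.norm(B-A))
yaw=-.123
ex=np.array([np.cos(yaw),np.sin(yaw),0]);ey=np.array([-np.sin(yaw),np.cos(yaw),0])
O=(A+B)/2+.140*ey;print("O",O)
for n,u,v,z in [("L",182,162,.106),("R",316,162,.106),("pb",250,30,.084)]:
    p=P(u,v,z);print(n,p,(p-O)@ex,(p-O)@ey)
t=np.array([.4985,.0225,0]);print((t-O)@ex,(t-O)@ey)
E
```

```text
-0.1234441536987066 0.25480994219373243
O [0.50598062 0.12446144 0.088     ]
L [0.46498434 0.06736765 0.106     ] -0.03368171595941792 -0.06169228972601078
R [0.5333114  0.05882571 0.106     ] 0.03517715103633286 -0.06178664494547321
pb [0.50779403 0.12878183 0.084     ] 0.001269637841739562 0.0045102279541717185
0.005085551701198598 -0.10210892704447799
```

Call:
{"fn": "arm_command", "kwargs": {"deltas": [[-1, 0, 0, 0.16, 0, 0, 0], [-1, 0, 0, 0.16, 0, 0, 0], [-1, 0.12, 0, 0.16, 0, 0, 0], [-1, 0.2, 0, 0.16, 0, 0, 0], [-1, 0.3, 0, 0.16, 0, 0, 0], [-1, 0.4, 0, 0.16, 0, 0, 0], [-1, 0.5, 0, 0.16, 0, 0, 0], [-1, 0.6, 0, 0.16, 0, 0, 0]]}}

```text
clock: 2.3
position: [0.5093, 0.1122, 0.1125]
tool_rot: [3.141, 0.001, 1.447]
force: [-0.6, -7.4, 6.0]
grip_width: 0.0001
```

Call:
{"fn": "arm_command", "kwargs": {"deltas": [[-1, 0.1, 0, 0, 0, 0, 0], [-1, 0.2, 0, 0, 0, 0, 0], [-1, 0.28, 0, 0, 0, 0, 0], [-1, 0.34, 0, 0, 0, 0, 0], [-1, 0.39, 0, 0, 0, 0, 0], [-1, 0.42, 0, 0, 0, 0, 0], [-1, 0.42, 0, 0, 0, 0, 0]]}}

```text
clock: 3.18
position: [0.5167, 0.1751, 0.1123]
tool_rot: [3.141, 0.0, 1.448]
force: [-0.3, -2.8, 1.9]
grip_width: 0.0001
```

```bash
python3 - <<'E'
from workcell import telemetry, cams
import cv2
s=telemetry.observe(); print({k:s[k] for k in ["clock","position","tool_rot","force","grip_width"]})
for n in ["wrist","side"]: cv2.imwrite(f"pics/{n}2.png",cams.grab_frame(n))
E
```

```text
{'clock': 3.175, 'position': array([0.51666671, 0.17507927, 0.11230225]), 'tool_rot': array([3.14139274e+00, 1.98567047e-04, 1.44830531e+00]), 'force': array([-0.28603509, -2.8472939 ,  1.90659219]), 'grip_width': 0.00014433639974623336}
```

View pics/wrist2.png

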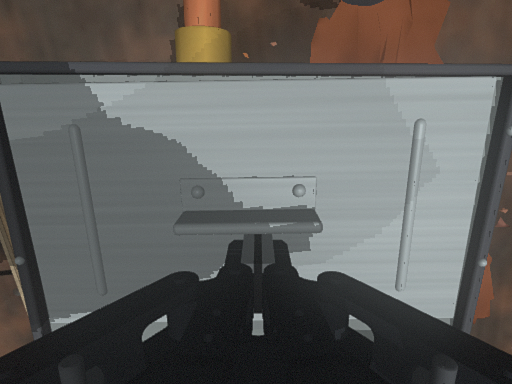

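The cover's far edge, at row 78, is nearly touching the open stop at row 75. I'll push a little more to seat it.

Call:
{"fn": "arm_command", "kwargs": {"deltas": [[-1, 0.03, 0, 0, 0, 0, 0], [-1, 0.05, 0, 0, 0, 0, 0], [-1, 0.05, 0, 0, 0, 0, 0]]}}

```text
clock: 3.65
position: [0.5169, 0.1776, 0.112]
tool_rot: [-3.139, 0.006, 1.445]
force: [-8.1, -27.2, 17.8]
grip_width: 0.0002
```

```bash
python3 - <<'E'
from workcell import telemetry, cams
import cv2
s=telemetry.observe(); print({k:s[k] for k in ["clock","position","tool_rot","force","grip_width"]})
for n in ["wrist","scene"]: cv2.imwrite(f"pics/{n}3.png",cams.grab_frame(n))
i=cv2.imread("pics/scene3.png")
cv2.imwrite("pics/s3z.png",cv2.resize(i[110:240,180:330],None,fx=4.5,fy=4.5,interpolation=cv2.INTER_CUBIC))
E
```

```text
{'clock': 3.65, 'position': array([0.516893  , 0.17763212, 0.1119773 ]), 'tool_rot': array([-3.13946853,  0.00582196,  1.44458888]), 'force': array([ -8.14112956, -27.18850681,  17.77341811]), 'grip_width': 0.00022642633493176727}
```

View pics/s3z.png

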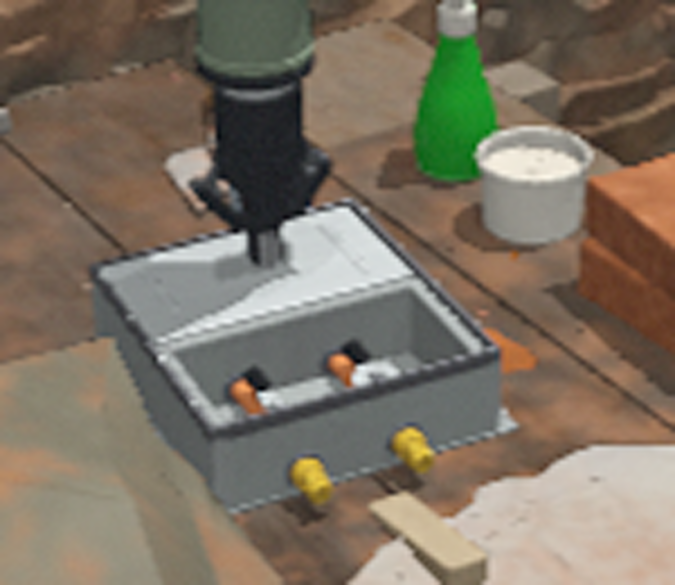

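The cover is at its stop: 27 N of reaction and the well is open. The right-hand valve seems to carry the disc, so I'll back off and up for a wrist view to check.

Call:
{"fn": "arm_command", "kwargs": {"deltas": [[-1, -0.08, 0, 0, 0, 0, 0], [-1, -0.15, 0, -0.3, 0, 0, 0], [-1, -0.5, 0, -0.5, 0, 0, 0], [-1, -0.9, 0, -0.6, 0, 0, 0], [-1, -1, 0, -0.6, 0, 0, 0], [-1, -1, 0, -0.6, 0, 0, 0], [-1, -1, 0, -0.6, 0, 0, 0]]}}

```text
clock: 4.62
position: [0.4993, 0.0345, 0.2014]
tool_rot: [-3.141, -0.001, 1.449]
force: [0.0, -0.3, -0.3]
grip_width: 0.0
```

```bash
python3 - <<'E'
from workcell import telemetry, cams
import cv2
s=telemetry.observe(); print({k:s[k] for k in ["clock","position","tool_rot","force","grip_width"]})
c=cams.get_calibration("wrist")
import pickle; pickle.dump(c,open("c4.pkl","wb"))
for n in ["wrist"]: cv2.imwrite(f"pics/{n}4.png",cams.grab_frame(n))
E
```

```text
{'clock': 4.625, 'position': array([0.49933321, 0.03451908, 0.2014309 ]), 'tool_rot': array([-3.14108856e+00, -5.39957807e-04,  1.44919558e+00]), 'force': array([ 0.03620539, -0.31004945, -0.27271655]), 'grip_width': 1.389397635579862e-05}
```

View pics/wrist4.png

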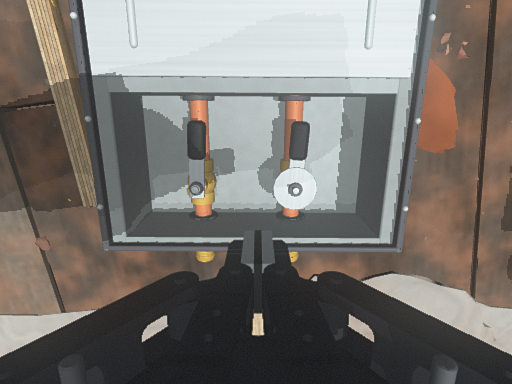

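The tagged valve is the right one: disc centre at about (295,188), sleeve from (290–309,122) to (160), well mouth x 105–405. Now I'll measure it.

```bash
cat >> h.py <<'E'
yaw=-.123
ex=np.array([np.cos(yaw),np.sin(yaw),0]);ey=np.array([-np.sin(yaw),np.cos(yaw),0])
E
python3 - <<'E'
from h import *
import pickle
c=pickle.load(open("c4.pkl","rb"))
P=lambda u,v,z:ray(c,(u,v),z)
A=P(103,251,.088);B=P(404,251,.088)
print(np.arctan2(*(B-A)[1::-1]),np.linalg.norm(B-A))
O=(A+B)/2+.140*ey;print("O",O)
O=np.array([.506,.1245,0])
for n,u,v,z in [("disc",295.5,188,.060),("sleeve0",299.5,160,.059),("sleeve1",299.5,122,.059),("discP",196,188,.062),("sl0",197,160,.059),("sl1",197,122,.059),("mouthBack",250,93,.08),("mouthfront",250,241,.08),("mouth R back",391,93,.08),("mouth L",112,93,.08),("coveredge",250,76,.084)]:
    p=P(u,v,z);print(n,p,((p-O)@ex).round(4),((p-O)@ey).round(4))
E
```

```text
-0.1220791317811786 0.2570947598811553
O [0.50694535 0.12396563 0.088     ]
disc [0.5330203  0.02842926 0.06      ] 0.0386 -0.092
sleeve0 [0.53888538 0.0531167  0.059     ] 0.0414 -0.0668
sleeve1 [0.54168208 0.08565796 0.059     ] 0.0402 -0.0342
discP [0.44459457 0.03980337 0.062     ] -0.0506 -0.0916
sl0 [0.44921685 0.06412842 0.059     ] -0.0489 -0.0669
sl1 [0.4549021  0.09631869 0.059     ] -0.0473 -0.0342
mouthBack [0.50316818 0.11309301 0.08      ] -0.0014 -0.0117
mouthfront [ 0.48736144 -0.00898572  0.08      ] -0.0021 -0.1348
mouth R back [0.61053864 0.09989946 0.08      ] 0.1068 -0.0116
mouth L [0.39805052 0.12600974 0.08      ] -0.1073 -0.0117
coveredge [0.50478458 0.12483199 0.084     ] -0.0012 0.0002
```

```bash
python3 - <<'E'
from h import *
O=np.array([.506,.1245,0]);A=np.array([.0386,-.090])
t=np.array([.4993,.0345,0]);T=np.array([(t-O)@ex,(t-O)@ey]);print(T)
print("start", ((np.array([.004,-.047])-T)/.15).round(3), "tz",(.2014-.067)/.15)
S=np.array([.004,-.047])
for th in [0,.2,.4,.6,.8,1,1.2,1.4,1.57]:
    d=np.array([np.sin(th),np.cos(th)]);n=np.array([-np.cos(th),np.sin(th)])
    h=.0145*abs(np.cos(th))+.011*np.sin(th)
    p=A+.043*d+(.008+h)*n
    q=(p-S)/.15
    print(th,p.round(4),"tx %.3f ty %.3f"%(q[1],q[0]))
E
```

```text
[ 0.00439273 -0.09014208]
start [-0.003  0.288] tz 0.896
0 [ 0.0161 -0.047 ] tx 0.000 ty 0.081
0.2 [ 0.0232 -0.043 ] tx 0.027 ty 0.128
0.4 [ 0.0317 -0.0404] tx 0.044 ty 0.185
0.6 [ 0.0413 -0.0397] tx 0.048 ty 0.248
0.8 [ 0.0513 -0.0414] tx 0.037 ty 0.316
1 [ 0.0612 -0.0457] tx 0.009 ty 0.382
1.2 [ 0.0702 -0.0525] tx -0.037 ty 0.441
1.4 [ 0.0774 -0.0617] tx -0.098 ty 0.489
1.57 [ 0.0816 -0.071 ] tx -0.160 ty 0.517
```

Call:
{"fn": "arm_command", "kwargs": {"deltas": [[-1, 0.288, 0, 0.2, 0, 0, 0], [-1, 0.288, 0, 0.4, 0, 0, 0], [-1, 0.288, 0, 0.6, 0, 0, 0], [-1, 0.288, 0, 0.75, 0, 0, 0], [-1, 0.288, 0, 0.896, 0, 0, 0], [-1, 0.288, 0, 0.896, 0, 0, 0], [-1, 0.288, 0, 0.896, 0, 0, 0]]}}

```text
clock: 5.55
position: [0.5047, 0.0764, 0.0678]
tool_rot: [3.141, -0.0, 1.448]
force: [-0.2, -0.6, 0.5]
grip_width: 0.0001
```

```bash
python3 - <<'E'
from workcell import telemetry, cams
import cv2, numpy as np
s=telemetry.observe(); print({k:s[k] for k in ["clock","position","tool_rot","force","grip_width"]})
cv2.imwrite("pics/w5.png",cams.grab_frame("wrist"))
i=cams.grab_frame("scene")
cv2.imwrite("pics/s5z.png",cv2.resize(i[110:240,180:330],None,fx=4.5,fy=4.5,interpolation=cv2.INTER_CUBIC))
E
```

```text
{'clock': 5.55, 'position': array([0.50473484, 0.07644111, 0.06784965]), 'tool_rot': array([ 3.14144772e+00, -2.16844124e-04,  1.44829044e+00]), 'force': array([-0.21180445, -0.55848353,  0.45470558]), 'grip_width': 0.00013943088518582108}
```

View pics/s5z.png

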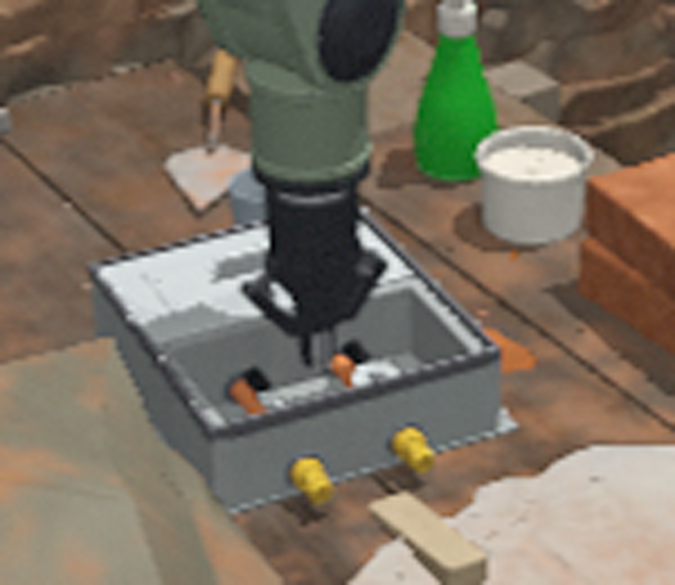

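View pics/w5.png

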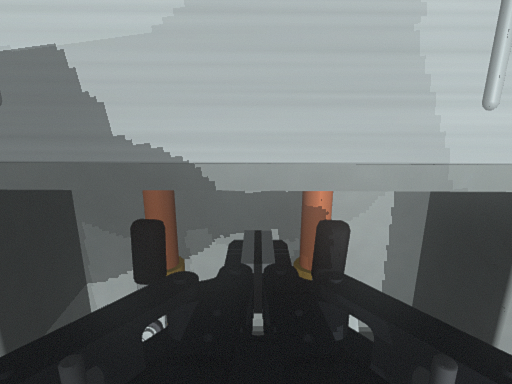

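The fingers stand between the two levers, clear of both. Now I'll push the tagged lever along the arc.

Call:
{"fn": "arm_command", "kwargs": {"deltas": [[-1, 0, 0.07, 0, 0, 0, 0], [-1, 0.015, 0.11, 0, 0, 0, 0], [-1, 0.03, 0.16, 0, 0, 0, 0], [-1, 0.045, 0.21, 0, 0, 0, 0], [-1, 0.048, 0.26, 0, 0, 0, 0], [-1, 0.037, 0.316, 0, 0, 0, 0], [-1, 0.009, 0.382, 0, 0, 0, 0], [-1, -0.015, 0.415, 0, 0, 0, 0]]}}

```text
clock: 6.65
position: [0.5667, 0.0653, 0.0673]
tool_rot: [3.141, -0.0, 1.447]
force: [-3.0, 1.0, -0.7]
grip_width: -0.0004
```

Call:
{"fn": "arm_command", "kwargs": {"deltas": [[-1, -0.025, 0.027, 0, 0, 0, 0], [-1, -0.055, 0.053, 0, 0, 0, 0], [-1, -0.085, 0.076, 0, 0, 0, 0], [-1, -0.115, 0.09, 0, 0, 0, 0], [-1, -0.145, 0.1, 0, 0, 0, 0], [-1, -0.16, 0.1, 0, 0, 0, 0], [-1, -0.16, 0.1, 0, 0, 0, 0]]}}

```text
clock: 7.52
position: [0.5784, 0.041, 0.0675]
tool_rot: [3.141, -0.001, 1.448]
force: [0.2, 6.8, -2.1]
grip_width: -0.0004
```

```bash
python3 - <<'E'
from workcell import telemetry, cams
from h import *
import cv2
s=telemetry.observe(); print({k:s[k] for k in ["clock","position","tool_rot","force","grip_width"]})
O=np.array([.506,.1245,0]);p=s["position"]-O;print(p@ex,p@ey)
cv2.imwrite("pics/w6.png",cams.grab_frame("wrist"))
E
```

```text
{'clock': 7.525, 'position': array([0.57839136, 0.04102644, 0.0675253 ]), 'tool_rot': array([ 3.14070140e+00, -1.24718412e-03,  1.44803985e+00]), 'force': array([ 0.21620577,  6.83551336, -2.10690694]), 'grip_width': -0.00035496137805927425}
0.0820858245849653 -0.07396121475124888
```

View pics/w6.png

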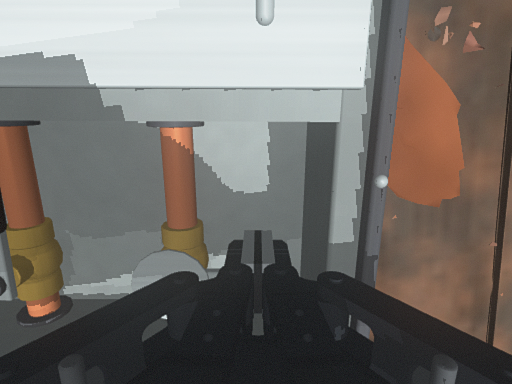

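The lever has swung under the fingers and the force has risen to 6.8 N, so it is probably at its stop. I'll nudge a bit further, back off, lift and look.

Call:
{"fn": "arm_command", "kwargs": {"deltas": [[-1, -0.02, 0, 0, 0, 0, 0], [-1, -0.03, 0, 0, 0, 0, 0], [-1, -0.03, 0, 0, 0, 0, 0]]}}

```text
clock: 7.95
position: [0.5783, 0.0404, 0.0676]
tool_rot: [3.14, -0.005, 1.451]
force: [3.2, 24.8, -4.1]
grip_width: 0.0002
```

Call:
{"fn": "arm_command", "kwargs": {"deltas": [[-1, 0.1, 0, 0, 0, 0, 0], [-1, 0.15, -0.1, -0.2, 0, 0, 0], [-1, 0.0, -0.3, -0.6, 0, 0, 0], [-1, -0.15, -0.5, -0.9, 0, 0, 0], [-1, -0.15, -0.5, -0.9, 0, 0, 0], [-1, -0.15, -0.5, -0.9, 0, 0, 0]]}}

```text
clock: 8.7
position: [0.5006, 0.0227, 0.2025]
tool_rot: [3.141, -0.0, 1.447]
force: [0.6, 0.3, -0.6]
grip_width: 0.0004
```

```bash
python3 - <<'E'
from workcell import telemetry, cams
from h import *
import cv2,pickle
s=telemetry.observe(); print({k:s[k] for k in ["clock","position","tool_rot","force","grip_width"]})
O=np.array([.506,.1245,0]);p=s["position"]-O;print(p@ex,p@ey)
pickle.dump(cams.get_calibration("wrist"),open("c7.pkl","wb"))
cv2.imwrite("pics/w7.png",cams.grab_frame("wrist"))
E
```

```text
{'clock': 8.7, 'position': array([0.50063991, 0.02270161, 0.20252321]), 'tool_rot': array([ 3.14053720e+00, -1.56390547e-04,  1.44724125e+00]), 'force': array([ 0.5747535 ,  0.3122286 , -0.55930323]), 'grip_width': 0.00036356550901333234}
0.00717006366075918 -0.10168694033108606
```

View pics/w7.png

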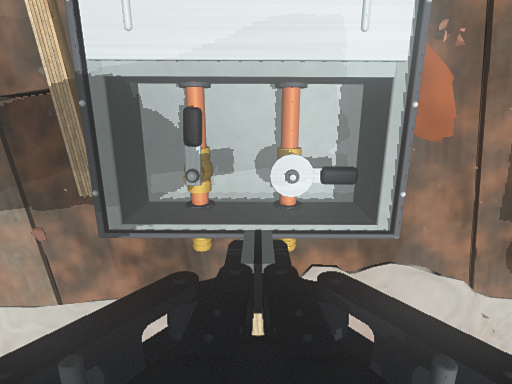

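The tagged lever now stands square: disc at (292,176), sleeve at (338,176). The plain lever still points to +y. Next I'll go over to the lug's +y side.

Call:
{"fn": "arm_command", "kwargs": {"deltas": [[-1, 0.35, -0.04, 0, 0, 0, 0], [-1, 0.7, -0.04, 0, 0, 0, 0], [-1, 1, -0.04, 0, 0, 0, 0], [-1, 1, -0.04, 0, 0, 0, 0]]}}

```text
clock: 9.25
position: [0.5124, 0.1763, 0.2005]
tool_rot: [-3.139, -0.0, 1.453]
force: [-0.1, -0.6, -0.3]
grip_width: 0.0002
```

Call:
{"fn": "arm_command", "kwargs": {"deltas": [[-1, 0.2, 0, 0, 0, 0, 0], [-1, 0.36, 0, 0, 0, 0, 0], [-1, 0.36, 0, 0.2, 0, 0, 0], [-1, 0.36, 0, 0.4, 0, 0, 0], [-1, 0.36, 0, 0.55, 0, 0, 0], [-1, 0.36, 0, 0.585, 0, 0, 0], [-1, 0.36, 0, 0.585, 0, 0, 0]]}}

```text
clock: 10.12
position: [0.5195, 0.2259, 0.1146]
tool_rot: [-3.141, 0.0, 1.447]
force: [0.0, -0.4, -0.1]
grip_width: 0.0002
```

```bash
python3 - <<'E'
from workcell import telemetry, cams
from h import *
import cv2
s=telemetry.observe(); print({k:s[k] for k in ["clock","position","tool_rot","force","grip_width"]})
O=np.array([.506,.1245,0]);p=s["position"]-O;print(p@ex,p@ey)
i=cams.grab_frame("scene")
cv2.imwrite("pics/s8z.png",cv2.resize(i[110:240,180:330],None,fx=4.5,fy=4.5,interpolation=cv2.INTER_CUBIC))
E
```

```text
{'clock': 10.125, 'position': array([0.51950631, 0.22585443, 0.11460452]), 'tool_rot': array([-3.14126224e+00,  3.13943860e-04,  1.44739635e+00]), 'force': array([ 0.00741708, -0.38777084, -0.07371543]), 'grip_width': 0.00023566448203027045}
0.0009690879534347219 0.10224579395079356
```

View pics/s8z.png

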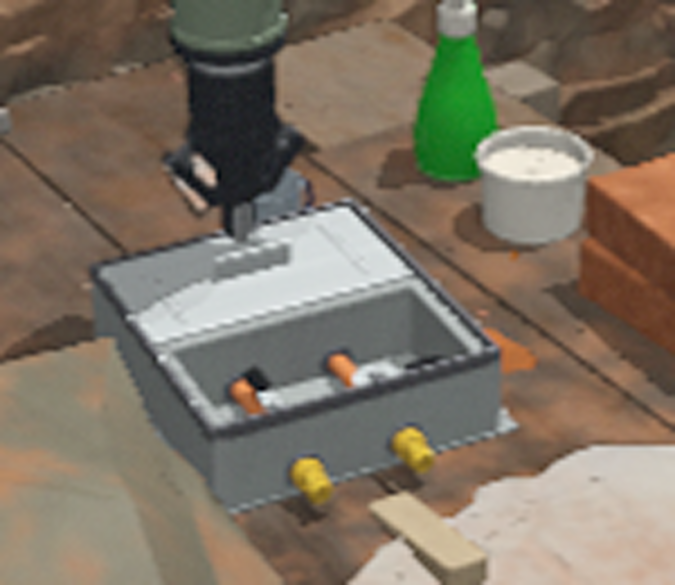

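The fingers are behind the lug with no contact, so I'll push the cover shut.

Call:
{"fn": "arm_command", "kwargs": {"deltas": [[-1, -0.08, 0, 0, 0, 0, 0], [-1, -0.16, 0, 0, 0, 0, 0], [-1, -0.25, 0, 0, 0, 0, 0], [-1, -0.35, 0, 0, 0, 0, 0], [-1, -0.45, 0, 0, 0, 0, 0], [-1, -0.55, 0, 0, 0, 0, 0], [-1, -0.65, 0, 0, 0, 0, 0], [-1, -0.75, 0, 0, 0, 0, 0]]}}

```text
clock: 11.18
position: [0.5058, 0.1137, 0.1152]
tool_rot: [3.14, -0.001, 1.447]
force: [1.7, 6.0, 2.4]
grip_width: 0.0001
```

Call:
{"fn": "arm_command", "kwargs": {"deltas": [[-1, -0.09, 0, 0, 0, 0, 0], [-1, -0.17, 0, 0, 0, 0, 0], [-1, -0.23, 0, 0, 0, 0, 0], [-1, -0.27, 0, 0, 0, 0, 0], [-1, -0.29, 0, 0, 0, 0, 0], [-1, -0.3, 0, 0, 0, 0, 0], [-1, -0.3, 0, 0, 0, 0, 0]]}}

```text
clock: 12.05
position: [0.5004, 0.0702, 0.1152]
tool_rot: [3.14, -0.002, 1.448]
force: [0.8, 9.5, 2.9]
grip_width: 0.0001
```

```bash
python3 - <<'E'
from workcell import telemetry, cams
from h import *
s=telemetry.observe(); print({k:s[k] for k in ["clock","position","force"]})
O=np.array([.506,.1245,0]);p=s["position"]-O;print(p@ex,p@ey)
E
```

```text
{'clock': 12.05, 'position': array([0.50043338, 0.07023499, 0.11518174]), 'force': array([0.80031156, 9.47920369, 2.8742635 ])}
0.001133216787668022 -0.05453801020938511
```

Predicted contact at the closed stop is about -0.054 m and we're there. One more nudge to confirm by force, then back off and look.

Call:
{"fn": "arm_command", "kwargs": {"deltas": [[-1, -0.02, 0, 0, 0, 0, 0], [-1, -0.03, 0, 0, 0, 0, 0], [-1, -0.03, 0, 0, 0, 0, 0]]}}

```text
clock: 12.42
position: [0.5004, 0.0697, 0.1155]
tool_rot: [3.139, -0.006, 1.451]
force: [0.8, 33.5, 2.7]
grip_width: -0.0003
```

Call:
{"fn": "arm_command", "kwargs": {"deltas": [[-1, 0.06, 0, 0, 0, 0, 0], [-1, 0.12, 0, 0, 0, 0, 0], [-1, 0.12, 0, -0.3, 0, 0, 0], [-1, 0.0, 0, -0.6, 0, 0, 0], [-1, -0.25, 0, -0.6, 0, 0, 0], [-1, -0.4, 0, -0.6, 0, 0, 0], [-1, -0.4, 0, -0.6, 0, 0, 0]]}}

```text
clock: 13.3
position: [0.4917, 0.0035, 0.2048]
tool_rot: [-3.141, 0.001, 1.444]
force: [0.5, 1.0, 1.2]
grip_width: -0.0001
```

```bash
python3 - <<'E'
from workcell import telemetry, cams
from h import *
import cv2
s=telemetry.observe(); print({k:s[k] for k in ["clock","position","tool_rot","force"]})
c=cams.get_calibration("wrist")
cv2.imwrite("pics/w9.png",cams.grab_frame("wrist"))
i=cams.grab_frame("scene")
cv2.imwrite("pics/s9z.png",cv2.resize(i[110:240,140:330],None,fx=4,fy=4,interpolation=cv2.INTER_CUBIC))
import pickle; pickle.dump(c,open("c9.pkl","wb"))
E
```

```text
{'clock': 13.3, 'position': array([0.49169541, 0.00353519, 0.20475324]), 'tool_rot': array([-3.14148495e+00,  8.60254593e-04,  1.44426127e+00]), 'force': array([0.54909509, 0.95806643, 1.2135586 ])}
```

View pics/w9.png

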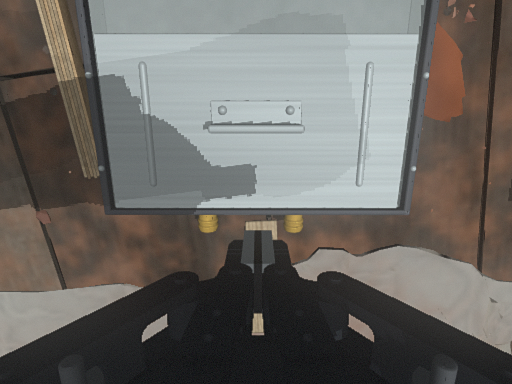

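View pics/s9z.png

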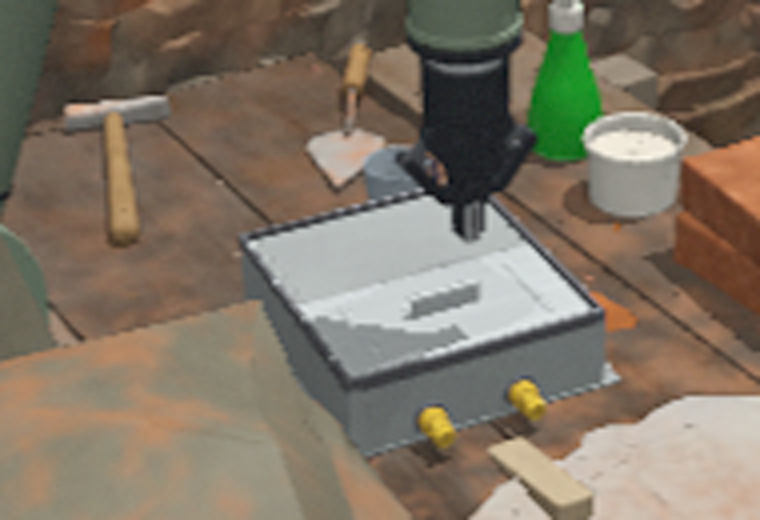

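The cover lies flat against its -y stop with no gap left at row 208, the lug top is at (206–304,128), and the robot is clear. I'll measure the lug once more and hand in.

```bash
python3 - <<'E'
from h import *
import pickle
from workcell import job,telemetry
c=pickle.load(open("c9.pkl","rb"))
O=np.array([.506,.1245,0])
for n,px,z in [("lug",(255,128),.106),("edge",(255,34),.084),("front",(255,213),.088)]: print(n,((ray(c,px,z)-O)@ey).round(4))
print(job.job_done(), telemetry.observe()["force"])
E
```

```text
lug -0.0685
edge -0.0027
front -0.1392
the job is handed in; nothing more can be done
the job is handed in; nothing more can be done
```

I shut the tagged valve, slid the cover back fully shut and handed the job in at about 13.3 s of the 51 s allowed.

1. **Cover open:** I pushed the lug from its -y side with shut fingertips until it met the open stop, where the force rose to about 27 N.
2. **Tagged valve:** The wrist picture showed the disc on the valve at box x = +38 mm. I pushed its lever clockwise onto its stop, where the force rose to about 25 N. A picture afterwards showed the lever square across its pipe and the other lever still pointing along its own.
3. **Cover shut:** I pushed the lug from its +y side onto the closed stop, where the force rose to about 33 N. I then lifted the arm clear.

**Last checks:**
- **Cover:** The last pictures put the lug at box y = -68.5 mm, where -67 is fully shut, so it agrees within my measuring error of a few mm. The cover looks flat in its guides.
- **Robot:** The fingertips were about 0.1 m above the cover, with only about 1 N on the force reading, so the arm was touching nothing.
- **Loose things:** The rule, wedge, mug and hammer appear undisturbed. I did not measure them, and I did not look at the chisels again.
- **Lever under the cover:** I did not see the tagged lever after closing the cover; its last view was just before.
- **Disagreement:** My first reading from the side camera differed from the wrist camera's box position by 4 to 10 mm. I used the wrist camera, and the contacts agreed with it.

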